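Seat a mould bat on the pins of a banding wheel

ROBOT

A 6-joint arm with a two-finger parallel gripper is mounted at the origin on the work surface. World frame = base frame: x ahead of the robot, y to its left, z up, the work surface at z = 0. Lengths are in m, angles in rad, forces in N, time in s.
With the tool pointing down it reaches from about 0.325 to 0.925 m from the base axis. Payload 3.1 kg.
Tool frame: the origin (TCP) lies between the finger pads; the fingertips stand 17 mm ahead of it and the grasp point (between the pads) lies 2 mm behind it; z points along the fingers, y is the line along which they close (so a half turn about z gives the same grasp; the last joint's range is limited). The gripper opens to 85 mm and grips with 20 to 120 N. Pads are 22 mm wide; open, the fingers measure 114 mm over their backs; the gripper's body (76 mm by 85 mm) begins 54 mm behind the grasp point. The pads swing forward as they close: fully open they stand 13 mm farther back than shut.
Start: joints at [1.074, 0.217, 1.613, -0, 1.311, -0.112], TCP at [0.235, 0.579, 0.248] pointing down, gripper open.
Joint ranges: [-2.75, 2.75], [-0.78, 2.1], [0.31, 2.55], [-1.13, 4.27], [0.13, 2.63], [-2.58, 2.58]. Speed limits (rad/s): [2.79, 2.79, 3.14, 3.14, 3.14, 3.14].

INTERFACE

Orientations are given as a unit quaternion [w, x, y, z].
In Python, from station import status, imaging, r gives the robot as it stands. The module is installed in compiled form; this text tells all that it offers.
- The arm moves only by the tool apply_moves, never from a script. Its argument "series" is text: rows parted by semicolons, each of 7 numbers parted by spaces: the shift along the world's x, y, z in cm, then the turn, a rotation vector about the world's x, y, z in rad, then the opening, from 0 (shut) to 1 (fully open). A call has 1 to 5 rows; each row is the pose to reach, as a shift and turn from the pose commanded when the call began; what a row does not reach only later rows make up. A row lasts 1/12 s, in which the tool goes at most 41.7 mm and 7.16 degrees, less where a joint would pass 70% of its speed; a pose out of reach is approached as far as the arm can. A call with a gripper value outside its range is refused whole. The fingers move at their own pace and stop on an object; "force" is the grip in N (left out, the last holds). Time passes only in rows, so rows that repeat a pose let the fingers close. It gives the time, the measured TCP pose, the force, the opening and the grip force at its end, in the units of the state.
- status.sense(): the state, without advancing time (a new reading comes with each control period).
- imaging.read_camera(name): name is "side" or "top" or "wrist"; returns a dict with "frame" (384x512x3 uint8, red, green, blue), "fx", "fy", "cx", "cy" (pixels), "xyz" and "rotation" of the camera in the world. Camera axes: x right, y down, z forward; pixel columns grow to the right and rows downward; lengths in m; the calibration is good to about 2 mm. A picture is of the moment at which its call begins. There is no depth.
- r.close_job(): hands the job in; it is judged then, once.
The state is a dict: "t": time; "joint_pos": joint angles; "qvel": joint speeds; "joint_efforts": joint torques, N m; "tool_pos": TCP position; "ee_rot": TCP orientation; "ft_force": force on the tool from outside, world axes, zero at the start; "moment": the same for the moment, N m; "width": finger opening in m; "grip_force": force on a finger pad.
Only numpy, scipy, OpenCV 4.12 (cv2) and the standard library are available. Lean on these libraries where they do the work, as an engineer would, in place of code of your own. Each camera call takes 0.05 s, during which the arm holds its last target. There are 200 camera calls.

TASK

Put the wooden bat (the white plaster mould on it serves as a handle) on the banding wheel so that both of its holes drop over the two brass pins and it lies flush on the wheel head, then let go. The pins are not quite central, so you will need to slide the bat about on them and feel for the drop: keep the pressure light, never bear hard on the pins or wheel, and leave the cups, tools and sponge where they are.

Things in the scene. Friction and masses are not known exactly. Their poses are not given: they have to be found in the camera images.
- bat: Loose wooden bat (0.36 to 0.54 kg), 190 mm (x) by 120 mm (y), 10 mm thick, a white plaster block (90 mm along x, 44 mm along y, upright sides) fixed on its middle, reaching 55 mm above the underside. Two 13 mm round through holes on its x axis, centred 70 mm either side of the middle. Origin: centre of the underside, z up. Fits either way round. Starts flat on the table.
- bat_grip (a point): Point to grip the plaster block from above, fingers closing along the bat's y on its 44 mm width: on the bat's middle, 36 mm above its underside (26 mm above the bat's upper face).
- wheel: Banding wheel (bench turntable), fixed and braked: blue foot, round flat aluminium head, 240 mm across, its top 100 mm above the table. Origin: on the head's axis at table height, z up. The two brass pins on the head stand in a line exactly parallel to the wheel's x, so the bat's x must lie along the wheel's x (within about 0.02 rad to drop).
- wheel_top (a point): Centre of the wheel head's top. Two brass pins, 10 mm thick, bevelled tips, stand 7 mm above it, 140 mm apart on a dark bar along the wheel's x. The bar was clamped by hand: the midpoint of the pins is up to 9 mm off this point along the wheel's x and up to 9 mm along its y, and does not give. With the holes within 1.5 mm of the pins the bat drops 7 mm and lies flat.
- cup_a: unfired grey clay cup (bystander), 84 mm across, 75 mm high; origin at the centre of its underside
- cup_b: unfired grey clay cup (bystander), 84 mm across, 75 mm high; origin at the centre of its underside
- cup_c: unfired grey clay cup (bystander), 84 mm across, 75 mm high; origin at the centre of its underside
- sponge: round yellow-brown sponge (bystander), 72 mm across, 28 mm high; origin at the centre of its underside
- loop_tool: wooden-handled loop tool lying flat (bystander), 170 mm long, handle to its -x; origin at its underside near the middle
- rib: flat wooden rib (bystander), 100 by 60 mm, 8 mm thick; origin at its underside
- wood_stick: square wooden stick (bystander), 120 mm along its x, 12 mm thick; origin at the centre of its underside

How it is judged:
On the way, in this order (a step that is already met when the one before it is completed fails the run):
1. the bat is lifted clear of the table (height (world z) of bat above 0.06 m), for 0.1 s.
2. the bat is flush on the wheel head with both pins in its holes (z of bat in the frame of wheel between 0.097 and 0.102 m and horizontal distance between bat and wheel below 0.0155 m and angle between the x axis of bat and the x axis of wheel, either way round below 0.06 rad and angle between bat's own z axis and vertical below 0.02 rad), for 0.2 s.
At the end, for the whole second after the job is handed in: The bat lies at rest and flush on the wheel head with both pins in its holes: underside within 2 mm above the head's top, tilt under 0.02 rad, its long axis within 0.06 rad of the wheel's x, its middle within 15.5 mm of the wheel's axis, and it is let go (all of step 2 and linear speed of bat below 0.01 m/s); the robot touches nothing.
It fails at once if the bat is pressed or knocked against the pins or wheel with more than 40 N (contact force between bat and wheel above 40 N).
It fails at once if a cup, tool or the sponge is moved by more than 20 mm (distance of any of cup_a, cup_b, cup_c, sponge, loop_tool, rib, wood_stick from where it was at the start of the episode above 0.02 m).
It also fails if it takes over 72 s, if anything falls off the work surface, if the arm or the gripper's body presses on something with over 40 N, if the wrist force passes 120 N, or if a joint passes its speed limit or range.

## Working session

There is one attempt and no reset: what is moved stays moved. The work goes in short steps, Python scripts to look and compute and a tool call to move; the robot and the scene stay as the last step left them, time stands still between calls to the robot, and variables do not carry over. Pictures are saved under pics/ and viewed, at most 10 in all, crops included, and the job is handed in when it is done.

Besides the shell and the picture viewer there is one more tool, called after "Request:" as a command line: name --argument value ..., lists and objects as JSON in quotes. apply_moves: Moves the arm, as the interface text tells. Its arguments: {"type":"object","properties":{"series":{"type":"string"},"force":{"type":"number"}},"required":["series"]}

```bash
mkdir -p pics; cat > h.py <<'E'
import numpy as np, cv2
from station import status, imaging, r
def cam(n,save=None):
    c=imaging.read_camera(n)
    if save: cv2.imwrite(f'pics/{save}.png',c['frame'][:,:,::-1])
    return c
def ray(c,u,v,z):
    R=np.array(c['rotation']); 
    if R.size==4:
        from scipy.spatial.transform import Rotation as Q
        R=Q.from_quat(np.roll(R.ravel(),-1)).as_matrix()
    d=R@np.array([(u-c['cx'])/c['fx'],(v-c['cy'])/c['fy'],1]); p=np.array(c['xyz'])
    return p+d*(z-p[2])/d[2]
E
python3 - <<'E'
from h import *
for n in ('top','side'):
    c=cam(n,n+'0'); print(n,{k:np.round(v,3).tolist() for k,v in c.items() if k!='frame'})
print(status.sense())
E
```

```text
top {'fx': 350.632, 'fy': 350.632, 'cx': 254.284, 'cy': 191.059, 'xyz': [0.446, 0.012, 1.078], 'rotation': [-0.063, 0.708, -0.7, 0.064]}
side {'fx': 417.616, 'fy': 417.616, 'cx': 261.272, 'cy': 188.3, 'xyz': [0.393, -0.845, 0.952], 'rotation': [-0.377, 0.917, -0.12, 0.046]}
{'t': 0.1, 'joint_pos': array([ 1.07380318e+00,  2.17675183e-01,  1.61477454e+00,  2.28174435e-05,
        1.31133993e+00, -1.12183019e-01]), 'qvel': array([-0.00049904, -0.00243534, -0.00302603, -0.00018332,  0.00067228,
       -0.00214987]), 'joint_efforts': array([-1.30542794e-03, -3.98069680e+01, -3.04970455e+01, -2.08692827e-04,
        4.09910470e-03, -8.95080831e-06]), 'tool_pos': array([0.23423987, 0.57868458, 0.24710057]), 'ee_rot': array([-3.39955960e-04,  1.91222900e-01,  9.81546023e-01, -1.04462847e-03]), 'ft_force': array([ 0.63013094, -0.05066313, -0.59616751]), 'moment': array([ 0.0112386 , -0.05002738,  0.02154308]), 'grip_force': 0.0, 'width': 0.08554713593672733}
```

View pics/top0.png

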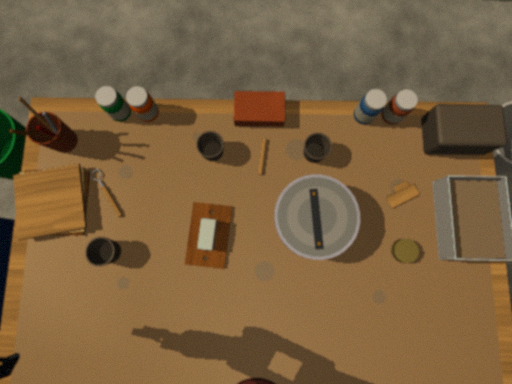

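View pics/side0.png

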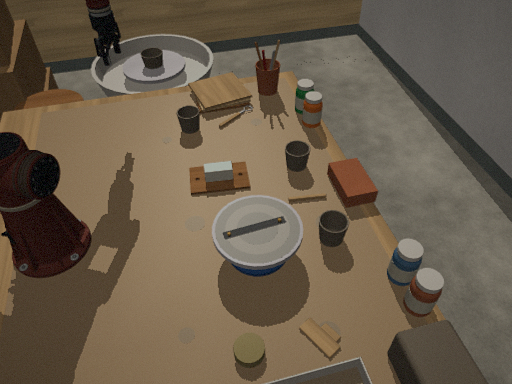

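The top view shows the bat at (208,236) with its long axis roughly along image rows, and the wheel head at (317,217) with its dark bar from (313,190) to (319,247). Nothing lies between the two. Next I'll measure both.

```bash
python3 - <<'E'
from h import *
c=cam('top'); f=c['frame']
a=f[180:280,170:370]; cv2.imwrite('pics/crop1.png',cv2.resize(a[:,:,::-1],None,fx=4,fy=4,interpolation=cv2.INTER_CUBIC))
g=cv2.cvtColor(f,cv2.COLOR_RGB2HSV)
def cnts(m,lo=20):
    return [k for k in cv2.findContours(m.astype(np.uint8),cv2.RETR_EXTERNAL,cv2.CHAIN_APPROX_NONE)[0] if cv2.contourArea(k)>lo]
H,S,V=[g[...,i].astype(int) for i in range(3)]
w=np.zeros_like(H,bool); w[180:280,170:370]=1
# block
for k in cnts((S<70)&(V>110)&w):
    print('light',cv2.contourArea(k),cv2.minAreaRect(k), cv2.fitEllipse(k))
for k in cnts((V<75)&w): print('dark',cv2.contourArea(k),cv2.minAreaRect(k))
print(g[250,200],g[250,180],g[236,208],g[236,225],g[215,295],g[215,315])
E
```

```text
light 394.5 ((206.38998413085938, 233.76998901367188), (14.283556938171387, 30.547014236450195), 8.130102157592773) ((206.4145050048828, 233.84149169921875), (15.247721672058105, 36.46288299560547), 8.406339645385742)
light 5499.5 ((317.0, 219.5), (79.0, 86.0), 90.0) ((317.0343017578125, 217.9420623779297), (81.16268157958984, 86.40432739257812), 103.88318634033203)
dark 331.5 ((221.35386657714844, 235.6692657470703), (14.263994216918945, 28.52798843383789), 7.125016689300537)
dark 398.5 ((316.0099182128906, 218.59901428222656), (59.702232360839844, 7.860793590545654), 84.2894058227539)
[ 13 184 126] [ 17 138 146] [ 27  41 179] [ 16 225  69] [ 18  54 141] [23 27 38]
```

View pics/crop1.png

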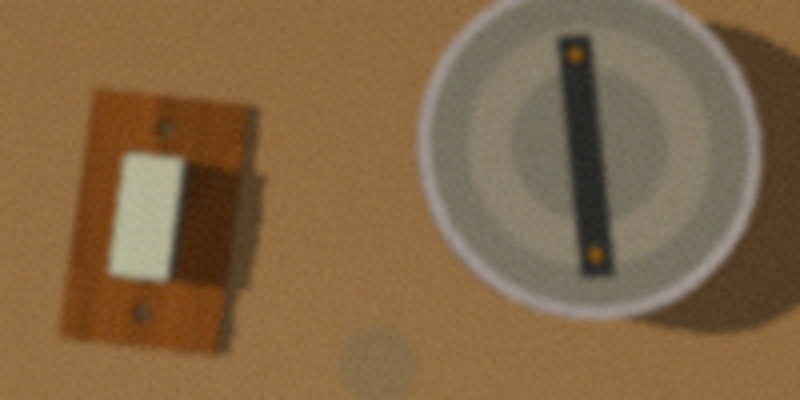

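The crop shows both brass pins at crop (575,55) and (596,255), and both bat holes at (164,127) and (140,312). The block top is centred at about (147,217).

```bash
python3 - <<'E'
from h import *
f=np.mean([cam('top')['frame'].astype(float) for _ in range(2)],0); c=cam('top')
b=cv2.GaussianBlur(f,(0,0),.8)
def cen(wt,u,v,n=4):
    u,v=int(u),int(v); p=wt[v-n:v+n+1,u-n:u+n+1]; p=np.clip(p-np.median(p)-0.3*(p.max()-np.median(p)),0,None)
    y,x=np.mgrid[v-n:v+n+1,u-n:u+n+1]; return (p*x).sum()/p.sum(),(p*y).sum()/p.sum()
br=b[...,0]-b[...,2]
P=[cen(np.where(b.sum(2)<0,0,br),*q,n=2) for q in((314,194),(319,244))]
red=-b[...,0]
Hh=[cen(red,*q,n=3) for q in((211,212),(205,258))]
for nm,L,z in(('pin',P,.105),('hole',Hh,.009)):
    w=[ray(c,*q,z) for q in L]; d=w[0]-w[1]; m=(w[0]+w[1])/2
    print(nm,np.round(L,1).tolist(),np.round(m,4),'len',np.linalg.norm(d).round(4),'ang',np.arctan2(d[1],d[0]).round(4))
print(status.sense()['tool_pos'],status.sense()['t'])
g=cv2.cvtColor(f.astype(np.uint8),cv2.COLOR_RGB2HSV).astype(int)
print('block',ray(c,206.4,233.8,.055), 'wheelc',ray(c,317,217.5,.1))
E
```

```text
pin [[313.6, 193.2], [318.6, 243.2]] [ 0.5493 -0.16    0.105 ] len 0.14 ang 0.0792
hole [[210.6, 211.2], [204.5, 257.9]] [0.506  0.1529 0.009 ] len 0.1417 ang -0.0966
[0.23445002 0.57910897 0.24782493] 0.3
block [0.50478488 0.1503189  0.055     ] wheelc [ 0.55094757 -0.16361489  0.1       ]
```

Request:
apply_moves --series "10.7 -16.9 0 0 0 0.289 1;10.7 -16.9 0 0 0 0.289 1;10.7 -16.9 0 0 0 0.289 1;10.7 -16.9 0 0 0 0.289 1;10.7 -16.9 0 0 0 0.289 1"

```text
t: 0.72
tool_pos: [0.3424, 0.4082, 0.2483]
ee_rot: [0.0, 0.048, 0.999, -0.0]
ft_force: [0.1, 0.8, -0.8]
width: 0.0852
grip_force: 0.0
```

Request:
apply_moves --series "10.7 -16.9 0 0 0 0 1;10.7 -16.9 0 0 0 0 1;10.7 -16.9 0 0 0 0 1;10.7 -16.9 0 0 0 0 1;10.7 -16.9 0 0 0 0 1"

```text
t: 1.13
tool_pos: [0.4497, 0.2388, 0.2486]
ee_rot: [0.001, 0.048, 0.999, -0.0]
ft_force: [-0.9, -0.6, -0.4]
width: 0.0853
grip_force: 0.0
```

Request:
apply_moves --series "5.6 -8.9 0 0 0 0 1;5.6 -8.9 0 0 0 0 1;5.6 -8.9 0 0 0 0 1;5.6 -8.9 0 0 0 0 1;5.6 -8.9 0 0 0 0 1"

```text
t: 1.55
tool_pos: [0.505, 0.1514, 0.2483]
ee_rot: [-0.0, 0.049, 0.999, 0.0]
ft_force: [-0.6, 0.5, -0.2]
width: 0.0851
grip_force: 0.0
```

```bash
python3 - <<'E'
from h import *
c=cam('wrist','w1'); print({k:np.round(v,4).tolist() for k,v in c.items() if k!='frame'})
s=status.sense(); print(s['tool_pos'],s['ee_rot'],s['ft_force'])
E
```

```text
{'fx': 295.9315, 'fy': 295.9315, 'cx': 255.9342, 'cy': 194.1069, 'xyz': [0.4297, 0.1595, 0.3735], 'rotation': [0.1108, 0.7326, 0.6639, 0.1013]}
[0.50436484 0.15233115 0.24817912] [-3.97573706e-04  4.84659151e-02  9.98824703e-01  3.29747078e-04] [-0.3607193  -0.09282548 -0.18257383]
```

View pics/w1.png

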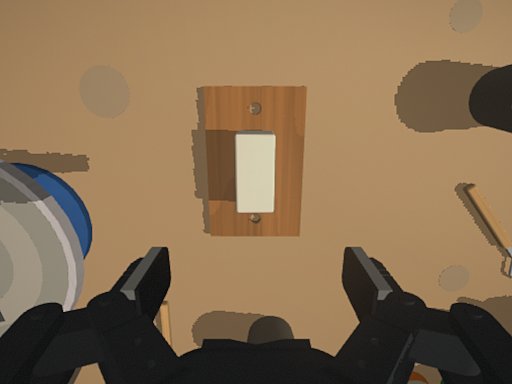

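The wrist view shows the bat between the fingers, upright in the image: holes near (255,108) and (256,218), block top centred near (255,173).

```bash
python3 - <<'E'
from h import *
c=cam('wrist'); f=c['frame']; g=cv2.cvtColor(f,cv2.COLOR_RGB2HSV).astype(int)
m=((g[...,1]<70)&(g[...,2]>130)); mm=np.zeros_like(m); mm[120:225,225:290]=m[120:225,225:290]
k=max(cv2.findContours(mm.astype(np.uint8),0,1)[0],key=cv2.contourArea); bx=cv2.boxPoints(cv2.minAreaRect(k))
w=np.array([ray(c,*q,.055) for q in bx]); print('block',w.mean(0),np.round(w,3).tolist())
m=(g[...,1]<140)|(g[...,2]<85)
P=[]
for u,v in((255,108),(256,218)):
    q=m[v-9:v+10,u-9:u+10].copy()
    n,l,s,ce=cv2.connectedComponentsWithStats(q.astype(np.uint8)); i=1+np.argmax(s[1:,4]); print(s[i],ce[i]); P.append(ce[i]+[u-9,v-9])
w=[ray(c,*q,.01) for q in P]; d=w[0]-w[1]; print(np.mean(w,0),np.linalg.norm(d),np.arctan2(d[1],d[0]))
# bat outline
m=((g[...,1]>140)&(g[...,0]<13)).astype(np.uint8); print(np.unique(g[100,210:300,0],return_counts=True), g[100,150])
E
```

```text
block [0.5047823  0.15127313 0.055     ] [[0.459, 0.135, 0.055], [0.463, 0.177, 0.055], [0.551, 0.17, 0.055], [0.546, 0.124, 0.055]]
[  3   4  11  12 106] [8.08490566 9.66981132]
[ 0  0 19  5 95] [9. 2.]
[0.50027088 0.15286214 0.01      ] 0.12872671434957655 3.062993990952088
(array([13, 14, 15]), array([ 1, 86,  3])) [ 17 107 171]
```

Request:
apply_moves --series "0 -0.05 -4 0 0 0 1;0 -0.05 -8 0 0 0 1;0 -0.05 -12 0 0 0 1;0 -0.05 -15 0 0 0 1;0 -0.05 -17 0 0 0 1"

```text
t: 2.07
tool_pos: [0.5008, 0.1531, 0.0745]
ee_rot: [-0.003, 0.047, 0.999, -0.0]
ft_force: [0.1, 0.3, -0.6]
width: 0.0856
grip_force: 0.0
```

Request:
apply_moves --series "0 0 -2 0 0 0 1;0 0 -3.5 0 0 0 1;0 0 -4.3 0 0 0 1;0 0 -4.3 0 0 0 1;0 0 -4.3 0 0 0 1"

```text
t: 2.48
tool_pos: [0.5042, 0.1527, 0.0354]
ee_rot: [-0.0, 0.047, 0.999, 0.0]
ft_force: [0.4, -0.3, 0.1]
width: 0.0854
grip_force: 0.0
```

Request:
apply_moves --series "0 0 0 0 0 0 0.3;0 0 0 0 0 0 0.3;0 0 0 0 0 0 0.3;0 0 0 0 0 0 0.3;0 0 0 0 0 0 0.3" --force 50

```text
t: 2.9
tool_pos: [0.5058, 0.1519, 0.0367]
ee_rot: [0.001, 0.048, 0.999, 0.0]
ft_force: [-1.0, -1.2, 4.2]
width: 0.0433
grip_force: 53.4
```

Request:
apply_moves --series "0 0 0 0 0 0 0.3;0 0 0 0 0 0 0.3;0 0 0 0 0 0 0.3;0 0 0 0 0 0 0.3;0 0 0 0 0 0 0.3"

```text
t: 3.32
tool_pos: [0.5058, 0.1519, 0.0366]
ee_rot: [0.001, 0.048, 0.999, 0.0]
ft_force: [-0.9, 0.2, 6.4]
width: 0.0433
grip_force: 53.5
```

Request:
apply_moves --series "0 0 2 0 0 0 0.3;0 0 5 0 0 0 0.3;0 0 9 0 0 0 0.3;0 0 13 0 0 0 0.3;0 0 17 0 0 0 0.3"

```text
t: 3.73
tool_pos: [0.5028, 0.1515, 0.2051]
ee_rot: [-0.002, 0.048, 0.999, -0.0]
ft_force: [0.7, 0.4, -4.8]
width: 0.0433
grip_force: 52.4
```

Request:
apply_moves --series "0 0 0.5 0 0 0 0.3;0 0 0.5 0 0 0 0.3;0 0 0.5 0 0 0 0.3;0 0 0.5 0 0 0 0.3;0 0 0.5 0 0 0 0.3"

```text
t: 4.15
tool_pos: [0.5022, 0.1514, 0.2067]
ee_rot: [-0.003, 0.048, 0.999, -0.001]
ft_force: [0.4, -0.3, -4.1]
width: 0.0436
grip_force: 52.7
```

```bash
python3 - <<'E'
from h import *
c=cam('wrist','w2'); f=c['frame']
s=status.sense(); print(s['tool_pos'],s['ee_rot'],s['ft_force'],s['moment'],c['xyz'])
E
```

```text
[0.5025422  0.15148633 0.20703524] [-2.97625904e-03  4.79018464e-02  9.98847432e-01 -6.02675651e-04] [ 0.01611785  0.28153577 -3.32133241] [ 0.03567772 -0.04004946 -0.01259747] [0.42764164 0.15948937 0.33231594]
```

View pics/w2.png

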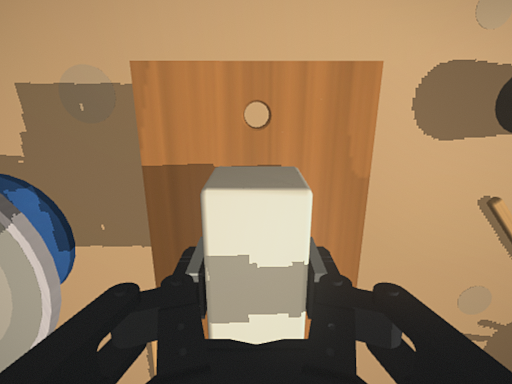

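The bat hangs level in the grip, with the near hole clear at (257,115). The camera sits almost straight above that hole, so a pin will be visible through it.

```bash
cat >> h.py <<'E'
from scipy.spatial.transform import Rotation as Q
def holepx(f,u=257,v=115):
    """centre of the near bat hole: non-wood pixels inside a window"""
    g=cv2.cvtColor(f,cv2.COLOR_RGB2HSV).astype(int)
    q=(g[v-25:v+26,u-25:u+26]); m=((q[...,1]<135)|(q[...,0]>15)|(q[...,2]<90)).astype(np.uint8)
    k=max(cv2.findContours(m,0,1)[0],key=cv2.contourArea)
    (x,y),(a,b),_=cv2.fitEllipse(cv2.convexHull(k)); return x+u-25,y+v-25,a,b
def tool():
    s=status.sense(); return np.array(s['tool_pos']),Q.from_quat(np.roll(s['ee_rot'],-1)),s
E
python3 - <<'E'
from h import *
c=cam('wrist'); p,q,s=tool()
h=holepx(c['frame']); w=ray(c,h[0],h[1],p[2]-.0266); x=q.as_matrix()[:,0]; 
print(h, w, 'toolx ang',np.arctan2(-x[1],-x[0]))
print('hole in tool',q.inv().apply(w-p),'bat centre-tcp',w-x*.07-p, q.apply([0,0,1]))
E
```

```text
(256.5209560394287, 114.1331558227539, 25.586393356323242, 26.095190048217773) [0.43274416 0.15926083 0.18096196] toolx ang -0.09589523727186158
hole in tool [0.07050706 0.00101484 0.02694632] bat centre-tcp [-0.00054286  0.0010381  -0.02694473] [-5.02112367e-03 -7.65437299e-04 -9.99987101e-01]
```

Request:
apply_moves --series "2.4 -15.6 0.3 0 -0.005 0.175 0.3;2.4 -15.6 0.3 0 -0.005 0.175 0.3;2.4 -15.6 0.3 0 -0.005 0.175 0.3;2.4 -15.6 0.3 0 -0.005 0.175 0.3;2.4 -15.6 0.3 0 -0.005 0.175 0.3"

```text
t: 4.67
tool_pos: [0.5294, -0.0106, 0.2127]
ee_rot: [0.003, -0.037, 0.999, -0.002]
ft_force: [0.4, 0.3, -2.1]
width: 0.0432
grip_force: 53.4
```

Request:
apply_moves --series "2.3 -15.6 0 0 0 0 0.3;2.3 -15.6 0 0 0 0 0.3;2.3 -15.6 0 0 0 0 0.3;2.3 -15.6 0 0 0 0 0.3;2.3 -15.6 0 0 0 0 0.3"

```text
t: 5.08
tool_pos: [0.5521, -0.1664, 0.2126]
ee_rot: [0.003, -0.037, 0.999, -0.002]
ft_force: [0.5, -0.1, -2.4]
width: 0.0434
grip_force: 54.2
```

Request:
apply_moves --series "0 0 -1.5 0 0 0 0.3;0 0 -3 0 0 0 0.3;0 0 -3 0 0 0 0.3;0 0 -3 0 0 0 0.3;0 0 -3 0 0 0 0.3"

```text
t: 5.5
tool_pos: [0.5516, -0.1598, 0.1831]
ee_rot: [0.002, -0.04, 0.999, 0.0]
ft_force: [1.3, -0.1, -3.6]
width: 0.0438
grip_force: 54.1
```

```bash
python3 - <<'E'
from h import *
c=cam('wrist','w3'); p,q,s=tool(); x=q.as_matrix()[:,0]
print(p,q.apply([0,0,1]),np.arctan2(-x[1],-x[0]),s['ft_force'],s['t'])
f=c['frame'][40:190,160:360,::-1]; cv2.imwrite('pics/w3c.png',cv2.resize(f,None,fx=4,fy=4,interpolation=2))
E
```

```text
[ 0.55211533 -0.15997347  0.18389049] [ 5.87271272e-03  7.37364536e-05 -9.99982753e-01] 0.07967447567277015 [ 0.06381688 -0.43438606 -2.59478843] 5.55
```

View pics/w3c.png

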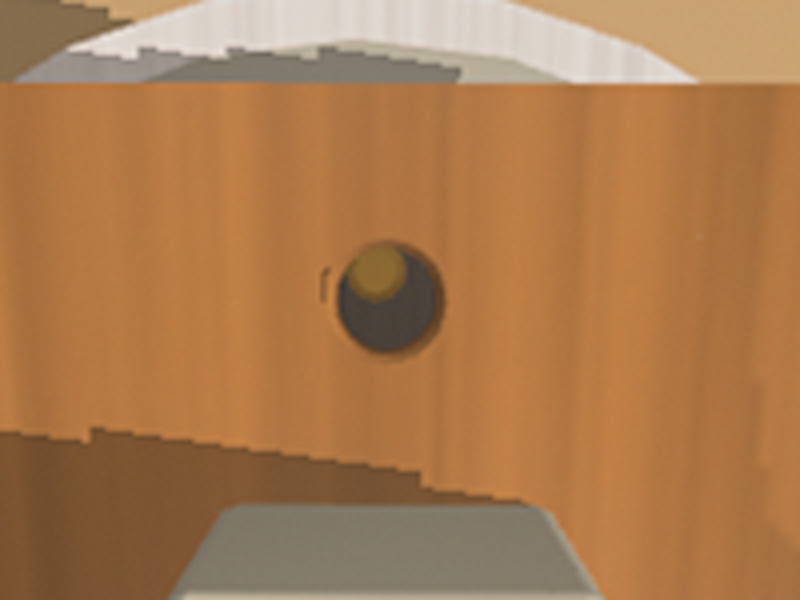

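Through the hole I see the brass pin tip at about (254,108) in the full frame, against the hole rim centre at about (257,114.5). So the bat is only a few millimetres off.

```bash
cat >> h.py <<'E'
def pinpx(f,u=256,v=112,n=14):
    g=cv2.cvtColor(f,cv2.COLOR_RGB2HSV).astype(int)[v-n:v+n+1,u-n:u+n+1]
    m=((g[...,1]>110)&(g[...,0]>16)&(g[...,2]>70)).astype(np.uint8)
    k=max(cv2.findContours(m,0,1)[0],key=cv2.contourArea)
    (x,y),r_=cv2.minEnclosingCircle(k); return x+u-n,y+v-n,r_
def compare():
    c=cam('wrist'); p,q,s=tool(); x=q.as_matrix()[:,0]; z=q.apply([0,0,1])
    pn=pinpx(c['frame']); P=ray(c,pn[0],pn[1],.107)
    off=q.apply([.0705,.0010,.0269]); Hh=p+off
    h=holepx(c['frame']); H2=ray(c,h[0],h[1],Hh[2])
    print('px',np.round(pn,1),np.round(h,1)); print('pin',P,'hole(model)',Hh,'hole(seen)',H2)
    # hole under tool axis: carry down along bat normal
    print('move xy cm',100*(P-H2)[:2],'ang',np.arctan2(-x[1],-x[0]),'z',z,'tcp',p,'F',s['ft_force'],'t',s['t'])
E
python3 -c "
from h import *
compare()"
```

```text
px [254.2 106.8   7.3] [256.4 114.3  24.6  25.6]
pin [ 0.48014866 -0.16602289  0.107     ] hole(model) [ 0.48214637 -0.16474381  0.1569495 ] hole(seen) [ 0.48255467 -0.16450535  0.1569495 ]
move xy cm [-0.24060131 -0.15175385] ang 0.07966203559673216 z [ 6.60343604e-03 -2.87228706e-04 -9.99978156e-01] tcp [ 0.55232322 -0.1601228   0.18431218] F [ 0.18805288 -0.3784789  -3.71276548] t 5.6
```

Request:
apply_moves --series "-0.22 -0.15 -1 0 0.0065 0 0.3;-0.22 -0.15 -2 0 0.0065 0 0.3;-0.22 -0.15 -2.5 0 0.0065 0 0.3;-0.22 -0.15 -2.8 0 0.0065 0 0.3;-0.22 -0.15 -2.8 0 0.0065 0 0.3"

```text
t: 6.02
tool_pos: [0.5483, -0.1612, 0.1535]
ee_rot: [-0.002, -0.04, 0.999, 0.001]
ft_force: [-0.2, 0.0, -4.4]
width: 0.0434
grip_force: 54.3
```

Request:
apply_moves --series "0 0 0 0 0 0 0.3;0 0 0 0 0 0 0.3;0 0 0 0 0 0 0.3"

```text
t: 6.27
tool_pos: [0.5498, -0.1619, 0.1558]
ee_rot: [-0.0, -0.04, 0.999, 0.0]
ft_force: [0.0, -0.3, -2.4]
width: 0.0431
grip_force: 54.3
```

```bash
python3 -c "
from h import *
compare()"
```

```text
px [256.6 112.4   8.8] [256.3 114.3  24.7  25.7]
pin [ 0.47987973 -0.16620805  0.107     ] hole(model) [ 0.479428   -0.16644084  0.12900289] hole(seen) [ 0.48008747 -0.16639388  0.12900289]
move xy cm [-0.02077406  0.01858381] ang 0.0791622574106516 z [-4.99067516e-04 -2.15934189e-06 -9.99999875e-01] tcp [ 0.54979971 -0.16186253  0.15586776] F [-0.38003565 -0.15370209 -2.92595099] t 6.3167
```

Request:
apply_moves --series "0 0 -0.3 0 0 0 0.3;0 0 -0.5 0 0 0 0.3;0 0 -0.7 0 0 0 0.3;0 0 -0.7 0 0 0 0.3;0 0 -0.7 0 0 0 0.3"

```text
t: 6.73
tool_pos: [0.5491, -0.1616, 0.1479]
ee_rot: [-0.001, -0.04, 0.999, 0.0]
ft_force: [0.5, 0.2, -3.3]
width: 0.0433
grip_force: 54.3
```

Request:
apply_moves --series "0 0 -0.1 0 0 0 0.3;0 0 -0.2 0 0 0 0.3;0 0 -0.3 0 0 0 0.3;0 0 -0.3 0 0 0 0.3;0 0 -0.3 0 0 0 0.3"

```text
t: 7.15
tool_pos: [0.5493, -0.1616, 0.1452]
ee_rot: [-0.001, -0.04, 0.999, 0.0]
ft_force: [1.2, -0.7, -3.7]
width: 0.0434
grip_force: 54.3
```

Request:
apply_moves --series "0 0 -0.05 0 0 0 0.3;0 0 -0.1 0 0 0 0.3;0 0 -0.15 0 0 0 0.3;0 0 -0.2 0 0 0 0.3;0 0 -0.2 0 0 0 0.3"

```text
t: 7.57
tool_pos: [0.5493, -0.1616, 0.1431]
ee_rot: [-0.001, -0.04, 0.999, 0.0]
ft_force: [-0.1, 0.9, -3.5]
width: 0.0432
grip_force: 54.3
```

```bash
python3 -c "
from h import *
compare()"
```

```text
px [256.  114.    9.5] [256.4 114.3  24.8  25.6]
pin [ 0.47977701 -0.1662869   0.107     ] hole(model) [ 0.47889938 -0.16622726  0.11640867] hole(seen) [ 0.47953744 -0.16614527  0.11640867]
move xy cm [ 0.02395703 -0.01416326] ang 0.0792049155071134 z [-1.74470857e-03  4.92966137e-04 -9.99998356e-01] tcp [ 0.54930431 -0.16165928  0.14318813] F [-0.53973607 -0.98181563 -3.86808883] t 7.6167
```

Request:
apply_moves --series "0.02 0 -0.05 0 0 0 0.3;0.02 0 -0.1 0 0 0 0.3;0.02 0 -0.15 0 0 0 0.3;0.02 0 -0.15 0 0 0 0.3"

```text
t: 7.95
tool_pos: [0.5495, -0.1617, 0.1417]
ee_rot: [-0.001, -0.04, 0.999, 0.0]
ft_force: [0.0, 0.4, -4.1]
width: 0.0431
grip_force: 54.3
```

Request:
apply_moves --series "0 0 -0.05 0 0 0 0.3;0 0 -0.1 0 0 0 0.3;0 0 -0.1 0 0 0 0.3"

```text
t: 8.2
tool_pos: [0.5495, -0.1617, 0.1407]
ee_rot: [-0.001, -0.04, 0.999, 0.0]
ft_force: [-1.3, 0.1, -3.8]
width: 0.0432
grip_force: 54.3
```

Request:
apply_moves --series "0 0 -0.05 0 0 0 0.3;0 0 -0.1 0 0 0 0.3;0 0 -0.15 0 0 0 0.3;0 0 -0.15 0 0 0 0.3"

```text
t: 8.53
tool_pos: [0.5495, -0.1616, 0.1391]
ee_rot: [-0.001, -0.04, 0.999, 0.0]
ft_force: [-0.6, -0.5, -4.2]
width: 0.0435
grip_force: 54.3
```

Request:
apply_moves --series "0 0 -0.05 0 0 0 0.3;0 0 -0.1 0 0 0 0.3;0 0 -0.15 0 0 0 0.3;0 0 -0.15 0 0 0 0.3"

```text
t: 8.87
tool_pos: [0.5495, -0.1616, 0.1376]
ee_rot: [-0.001, -0.04, 0.999, 0.0]
ft_force: [-0.3, -0.9, -3.0]
width: 0.0435
grip_force: 54.3
```

Request:
apply_moves --series "0 0 -0.05 0 0 0 0.3;0 0 -0.1 0 0 0 0.3;0 0 -0.1 0 0 0 0.3"

```text
t: 9.12
tool_pos: [0.5497, -0.1617, 0.137]
ee_rot: [-0.001, -0.04, 0.999, 0.0]
ft_force: [-0.3, -0.2, -3.2]
width: 0.0436
grip_force: 54.5
```

Request:
apply_moves --series "0 0 -0.05 0 0 0 0.3;0 0 -0.05 0 0 0 0.3;0 0 -0.05 0 0 0 0.3"

```text
t: 9.37
tool_pos: [0.5499, -0.1618, 0.1368]
ee_rot: [-0.0, -0.04, 0.999, 0.0]
ft_force: [-1.0, -0.3, -1.0]
width: 0.0432
grip_force: 54.7
```

The bat has bottomed on the head: z stalls at 0.1368 and the hanging weight is coming off. I'll release it.

Request:
apply_moves --series "0 0 0 0 0 0 0.65;0 0 0 0 0 0 0.8;0 0 0 0 0 0 1;0 0 0 0 0 0 1;0 0 0 0 0 0 1"

```text
t: 9.78
tool_pos: [0.5498, -0.1618, 0.1366]
ee_rot: [-0.0, -0.04, 0.999, 0.0]
ft_force: [-0.0, 0.0, -0.2]
width: 0.0853
grip_force: 0.0
```

Request:
apply_moves --series "0 0 1 0 0 0 1;0 0 3 0 0 0 1;0 0 6 0 0 0 1;0 0 9 0 0 0 1;0 0 12 0 0 0 1"

```text
t: 10.2
tool_pos: [0.5493, -0.1616, 0.2581]
ee_rot: [-0.001, -0.04, 0.999, 0.0]
ft_force: [1.3, 0.3, 0.5]
width: 0.0855
grip_force: 0.0
```

Request:
apply_moves --series "0 0 0 0 0 0 1;0 0 0 0 0 0 1;0 0 0 0 0 0 1;0 0 0 0 0 0 1"

```text
t: 10.53
tool_pos: [0.5486, -0.1613, 0.2547]
ee_rot: [-0.002, -0.04, 0.999, 0.001]
ft_force: [-0.1, 1.0, -0.5]
width: 0.0851
grip_force: 0.0
```

```bash
python3 - <<'E'
from h import *
w=cam('wrist')['frame']; s=cam('side')['frame']
a=cv2.resize(w[80:330,130:380],(400,400)); b=cv2.resize(s[180:280,200:320],(400,400),interpolation=2)
cv2.imwrite('pics/end.png',np.hstack([a,b])[:,:,::-1]); print(tool()[0],tool()[2]['t'])
E
```

```text
[ 0.5484992  -0.16123701  0.25430774] 10.6333
```

View pics/end.png

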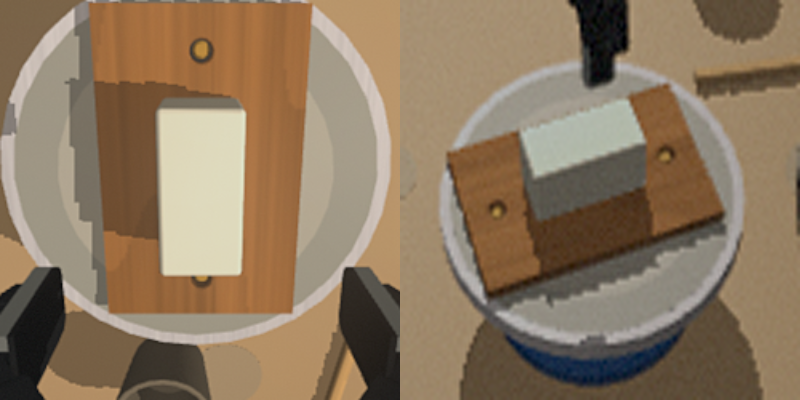

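Both views show a brass pin inside each hole (wrist part (202,48) and (203,280), side part (497,210) and (666,155)). The bat lies flat and the gripper is clear, so I'm handing in.

```bash
python3 -c "
from station import r
print(r.close_job())"
```

```text
the job is handed in; nothing more can be done
None
```

The bat is on the banding wheel with both pins in its holes, looks flush in both camera views, and has been let go; I handed the job in at about 10.6 s, and no verdict came back.

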